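Make up two reel repair kits in compartment trays

TASK

Make up the two repair kits from the parts on the counter: in the three-compartment tray lay the green side plate in the square compartment, the spool shaft lengthwise in the long one and the largest drag knob in the smallest one; in the two-compartment tray lay the cork grip lengthwise in the longer compartment and the smallest drag knob in the square one. Set each part down, without dropping it, flat on its compartment's floor and the same way up as it lies now. Leave the middle-sized knob and the reel foot where they are.

Things in the scene. Friction and masses are not known exactly. Their poses are not given: they have to be found in the camera images.
- side_plate_mid (a point): Green baitcaster side plate, lying face up: a disc 56 mm across and 11 mm thick with a brake dial 28 mm across and 13 mm high standing on its middle (24 mm in all). Point: on the axis, half-way up (12 mm above its underside). z up. The dial is the handy grip.
- spool_shaft_mid (a point): Stainless spool shaft lying on the counter, 84 mm long, 9 mm thick, with two toothed pinions 16 mm across and 8 mm wide, centred 28 mm either side of the middle, on which it rests; between them 48 mm of bare shaft. Point: the middle, on the axis, 8 mm above what it rests on. Its x axis runs along the shaft.
- knob_large_mid (a point): Largest of three black round fluted drag knobs: 42 mm across, 24 mm high. Stands upright; the point is on the axis, half-way up. z up.
- knob_middle_mid (a point): Middle-sized black drag knob: 33 mm across, 22 mm high. Stands upright; the point is on the axis, half-way up. It belongs to neither kit.
- knob_small_mid (a point): Smallest black drag knob: 24 mm across, 20 mm high. Stands upright; the point is on the axis, half-way up. z up.
- cork_grip_mid (a point): Cork handle grip lying flat: a rounded cork bar with a short round steel ferrule at one end, 64 mm long overall, 28 mm wide, 24 mm high. Point: its centre, half-way up. Its x axis runs lengthwise, y across the 28 mm width, z up.
- reel_foot_mid (a point): Nickel reel foot: a blade 68 by 16 by 4 mm lying flat, with a stem on it and a saddle plate 34 by 18 mm on top, 22 mm high in all. Point: its centre, half-way up. x runs along the blade. It belongs to neither kit.
- tray_three: White three-compartment tray, fixed to the counter, 143 mm (its x) by 141 mm (its y), 10 mm high, floor 3 mm, all walls 3 mm thick. Origin: centre of its underside; z up. Compartments (inside sizes, x by y, and centre from the origin): long one 60 by 135 mm, centre x -38.5, y 0, its length along y; square one 74 by 74 mm, centre x +31.5, y -30.5; smallest one 74 by 58 mm, centre x +31.5, y +38.5.
- tray_two: White two-compartment tray, fixed to the counter, 62 mm (its x) by 161 mm (its y), 10 mm high, floor 3 mm, all walls 3 mm thick. Origin: centre of its underside; z up. Compartments (inside sizes, x by y, and centre from the origin): longer one 56 by 96 mm, centre x 0, y -29.5, its length along y; square one 56 by 56 mm, centre x 0, y +49.5.

How it is judged (in metres and radians):
At the end, for the whole second after the job is handed in: Each of the five parts rests on the floor of its compartment, its centre 11 to 28 mm from the middle as the walls allow, within 3 mm of resting height, level within 0.1 rad, same way up, shaft and cork lengthwise (0.7 rad); middle knob and reel foot within 12 mm of their start (x of side_plate_mid in the frame of tray_three between 0.0195 and 0.0435 m and y of side_plate_mid in the frame of tray_three between -0.0425 and -0.0185 m and z of side_plate_mid in the frame of tray_three between 0.012 and 0.018 m and linear speed of each of side_plate, spool_shaft, knob_large, cork_grip, knob_small, knob_middle, reel_foot below 0.02 m/s and angle between each of side_plate_mid, knob_large_mid, cork_grip_mid, knob_small_mid's own z axis and vertical below 0.12 rad and x of spool_shaft_mid in the frame of tray_three between -0.0625 and -0.0145 m and y of spool_shaft_mid in the frame of tray_three between -0.028 and 0.028 m and z of spool_shaft_mid in the frame of tray_three between 0.008 and 0.014 m and angle between each of spool_shaft_mid, cork_grip_mid's own x axis and vertical above 1.47 rad and angle between the x axis of spool_shaft_mid and the y axis of tray_three, either way round below 0.7 rad and x of knob_large_mid in the frame of tray_three between 0.0135 and 0.0495 m and y of knob_large_mid in the frame of tray_three between 0.0275 and 0.0495 m and z of knob_large_mid in the frame of tray_three between 0.012 and 0.018 m and x of cork_grip_mid in the frame of tray_two between -0.015 and 0.015 m and y of cork_grip_mid in the frame of tray_two between -0.0495 and -0.0095 m and z of cork_grip_mid in the frame of tray_two between 0.012 and 0.018 m and angle between the x axis of cork_grip_mid and the y axis of tray_two, either way round below 0.7 rad and x of knob_small_mid in the frame of tray_two between -0.018 and 0.018 m and y of knob_small_mid in the frame of tray_two between 0.0315 and 0.0675 m and z of knob_small_mid in the frame of tray_two between 0.01 and 0.016 m and distance of each of knob_middle_mid, reel_foot_mid from where it was at the start of the episode below 0.012 m); the robot touches nothing.
It fails at once if a kit part is dropped or thrown: out of the fingers and moving faster than 0.8 m/s (a fall of more than 3 cm) ((contact force between the fingers and side_plate below 0.02 N and linear speed of side_plate above 0.8 m/s) or (contact force between the fingers and spool_shaft below 0.02 N and linear speed of spool_shaft above 0.8 m/s) or (contact force between the fingers and knob_large below 0.02 N and linear speed of knob_large above 0.8 m/s) or (contact force between the fingers and cork_grip below 0.02 N and linear speed of cork_grip above 0.8 m/s) or (contact force between the fingers and knob_small below 0.02 N and linear speed of knob_small above 0.8 m/s)).
It fails at once if the middle-sized knob or the reel foot is moved more than 20 mm (distance of any of knob_middle_mid, reel_foot_mid from where it was at the start of the episode above 0.02 m).
It also fails if it takes over 115 s, if anything falls off the work surface, if the arm or the gripper's body presses on something with over 40 N, if the wrist force passes 120 N, or if a joint passes its speed limit or range.

ROBOT

A 6-joint arm with a two-finger parallel gripper is mounted at the origin on the work surface. World frame = base frame: x ahead of the robot, y to its left, z up, the work surface at z = 0. Lengths are in mm, angles in rad, forces in N, time in s.
With the tool pointing down it reaches from about 350 to 975 mm from the base axis. Payload 7.1 kg.
Tool frame: the origin (TCP) lies at the very end of the fingers, on their centre line; the grasp point (between the pads) lies 19 mm behind it (ctrl.tcp_to_grasp is the distance from the TCP to the grasp point, in mm); z points along the fingers, x is the direction in which the jaws open and shut, and the axes are right-handed (so a half turn about z gives the same grasp; the last joint's range is limited). The gripper opens to 88 mm and grips with 3 to 60 N. Pads are 20 mm wide; open, the fingers measure 115 mm over their backs; the gripper's body (75 mm by 178 mm) begins 61 mm behind the grasp point.
Start: joints at [-0.019, 0.423, 1.63, -0, 1.089, -0.019], TCP at [624.984, 0.026, 222.675] pointing down, gripper open.
Joint ranges: [-3, 3], [-0.9, 2.11], [0.09, 2.58], [-1.31, 4.45], [0.11, 2.69], [-2.54, 2.54]. Speed limits (rad/s): [2.39, 2.39, 3.01, 3.14, 3.14, 3.14].

INTERFACE

Orientations are given as a rotation vector (axis times angle).
In Python, from workcell import get_obs, viewer, ctrl, masks_of gives the robot as it stands. The module is installed in compiled form; this text tells all that it offers.
- The arm moves only by the shell command python3 -m inch 'ROWS'. ROWS is JSON, a list of rows, each an object of numbers: "tx", "ty", "tz": the shift along the tool's x, y, z in cm; "ax", "ay", "az": the turn, a rotation vector about the tool's x, y, z in degrees; "jaw": the opening, from 0 (shut) to 1 (fully open). In form: [{"tx": .., "ty": .., "tz": .., "ax": .., "ay": .., "az": .., "jaw": ..}, ...]. A call has 1 to 12 rows; each row shifts and turns the commanded pose from where the row before left it, along the tool's axes as they then stand; what a row does not reach is not made up. A row lasts 1/8 s, in which the tool goes at most 62.5 mm and 10.7 degrees, less where a joint would pass 70% of its speed; a pose out of reach is approached as far as the arm can. A call is refused whole if a number of a shift passes 6.25 or a number of a turn 10.7, either way. A call with a gripper value outside its range is refused whole. The fingers move at their own pace and stop on an object; the grip force is fixed at half the most. Time passes only in rows, so rows that do not move let the fingers close. It gives the time, the measured TCP pose, the force and the opening at its end, in the units of the state.
- get_obs(): the state, without advancing time (a new reading comes with each control period).
- viewer.get_image(name): name is "scene" or "side" or "wrist"; returns (picture, depth): 480x640x3 uint8, red, green, blue; 480x640 float32, mm along the optical axis (not along the pixel's ray), 0 where there is no reading.
- viewer.get_calibration(name): a dict with "fx", "fy", "cx", "cy" (pixels), "rvec" (rotation vector, rad) and "tvec" (3), from world to camera coordinates, as OpenCV has them. Camera axes: x right, y down, z forward; pixel columns grow to the right and rows downward; lengths in mm; the calibration is good to about 2 mm. A picture is of the moment at which its call begins: read the wrist's pose just before it. get_calibration takes no time and is no camera call; for the wrist camera it gives the pose at the moment of the call.
- ctrl.close_job(): hands the job in, once; it reports no verdict.
Trained networks look in the newest picture that a camera, given by its name, has taken for a name from the list of things; names that differ only in an ending like _2 or _b are one class to them, and where a whole thing is asked for, a point or a joint stands for the part that bears it (a point fixed in the world has none). Each returns a list of dicts, best first, with "score" (0 to 1); they miss things now and then, are a little off and sometimes report something else, mostly with a low value. They report only what shows in the picture. A call takes as long as a camera call.
- masks_of(camera, thing): "pixels" (480x640 bool, what is visible of it) and "location" ([column, row] in pixels, amid what is visible of it).
The state is a dict: "t": time; "qpos": joint angles; "qvel": joint speeds; "joint_torque": joint torques, N m; "ee_pos": TCP position; "orientation": TCP orientation; "ft_force": force on the tool from outside, world axes, zero at the start; "moment": the same for the moment, N m; "width": finger opening in mm.
Only numpy, scipy, OpenCV 4.12 (cv2) and the standard library are available. Lean on these libraries where they do the work, as an engineer would, in place of code of your own. Each camera call takes 0.05 s, during which the arm holds its last target. There are 200 camera calls.

## Working session

There is one attempt and no reset: what is moved stays moved. The work goes in short steps, Python scripts to look and compute and a shell command to move; the robot and the scene stay as the last step left them, time stands still between calls to the robot, and variables do not carry over. Pictures are saved under pics/ and viewed, about 12 in all and at most 16, crops included, and the job is handed in when it is done.

```bash
mkdir -p pics
python3 - <<'E'
from workcell import get_obs, viewer, ctrl
import cv2
o=get_obs(); print(o['t'],o['ee_pos'],o['orientation'],o['width'],ctrl.tcp_to_grasp)
for n in ["scene","side","wrist"]:
    im,d=viewer.get_image(n); cv2.imwrite(f"pics/{n}0.png",im[:,:,::-1]); c=viewer.get_calibration(n); print(n,c)
E
```

```text
0.0 [6.24436965e+02 3.91269523e-02 2.21891851e+02] [-3.14155880e+00 -1.01488697e-05  2.44926165e-03] 88.12462156467512 18.700000000000003
scene {'fx': 503.69981725100416, 'fy': 503.69981725100416, 'cx': 323.08854260588913, 'cy': 237.0729178167696, 'rvec': array([ 2.10652631,  1.08294341, -0.44426627]), 'tvec': array([-331.29935861, -304.70601691, 1214.7807365 ])}
side {'fx': 474.7997413461702, 'fy': 474.7997413461702, 'cx': 321.62930240051077, 'cy': 235.6804616713128, 'rvec': array([ 2.18674175, -0.75818514,  0.32236811]), 'tvec': array([-464.32150193,  291.97646459,  695.61758282])}
wrist {'fx': 412.0163739655986, 'fy': 412.0163739655986, 'cx': 323.9582214203565, 'cy': 238.9329533858898, 'rvec': array([-2.86781276e+00, -1.47113354e-03,  2.36098479e-03]), 'tvec': array([-623.62441894,  -32.6369484 ,  390.94543797])}
```

View pics/scene0.png

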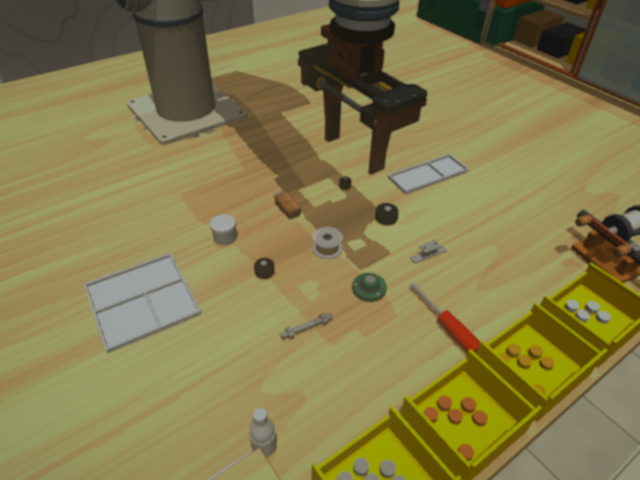

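View pics/side0.png

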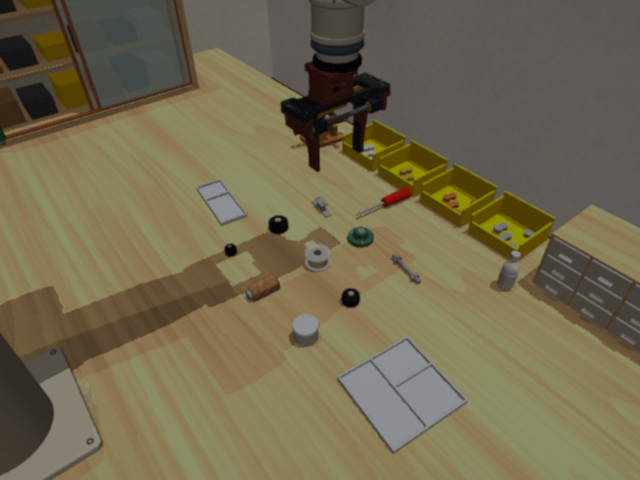

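View pics/wrist0.png

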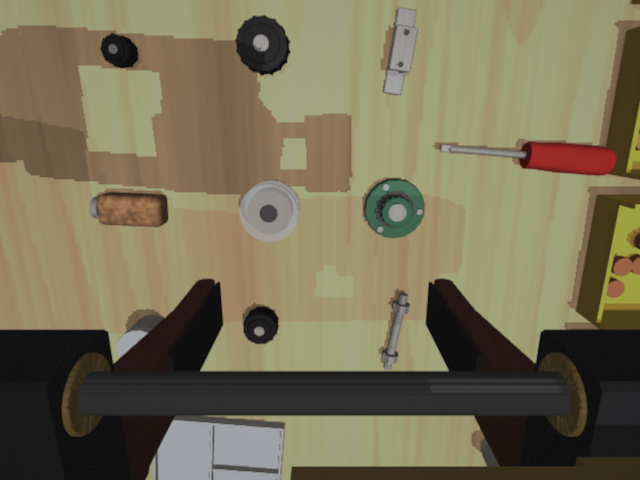

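The wrist view, image right = +x and up = +y, shows:
- small knob (119,50) and large knob (262,44)
- reel foot (400,50)
- cork (130,210)
- green plate (395,208)
- middle knob (261,324)
- shaft (396,330)

The distractors are a spool (269,210), a jar and a screwdriver. The three-compartment tray is at lower left (−y) and the two-compartment tray at +y. Next I measure everything.

```bash
cat > h.py <<'E'
import numpy as np, cv2
from workcell import get_obs, viewer, ctrl, masks_of
def cloud(d,c):
    R=cv2.Rodrigues(c['rvec'])[0]; v,u=np.mgrid[:480,:640]
    P=np.stack([(u-c['cx'])/c['fx']*d,(v-c['cy'])/c['fy']*d,d],-1)-c['tvec']
    return P@R     # R^T (p-t)
def rect(X): 
    (a,b),(w,h),t=cv2.minAreaRect(X.astype(np.float32)); return np.round([a,b,w,h,t],1)
def ortho(im,c,x0,x1,y0,y1,z,s):
    R=cv2.Rodrigues(c['rvec'])[0]; w=np.float32([[x0,y0,z],[x1,y0,z],[x1,y1,z],[x0,y1,z]])
    K=np.array([[c['fx'],0,c['cx']],[0,c['fy'],c['cy']],[0,0,1]])
    p=(w@R.T+c['tvec'])@K.T; p=(p[:,:2]/p[:,2:]).astype(np.float32)
    W,H=int((x1-x0)*s),int((y1-y0)*s)
    M=cv2.getPerspectiveTransform(p,np.float32([[0,H],[W,H],[W,0],[0,0]]))
    return cv2.warpPerspective(im,M,(W,H))
E
python3 - <<'E'
from h import *
H=dict(side_plate_mid=24,spool_shaft_mid=16,knob_large_mid=24,knob_middle_mid=22,knob_small_mid=20,cork_grip_mid=24,reel_foot_mid=22,tray_three=10,tray_two=10)
for cam in ["wrist","side","scene"]:
    im,d=viewer.get_image(cam); c=viewer.get_calibration(cam); P=cloud(d,c)
    for n,h in H.items():
        if cam=="scene" and not 'tray' in n: continue
        for m in masks_of(cam,n)[:1]:
            X=P[m['pixels']&(d>0)]; t=X[(X[:,2]>0.4*h)&(X[:,2]<h+8)]
            if len(t)<10: print(cam,n,'few',len(t));continue
            print(cam,n,round(m['score'],2),m['location'],len(t),'ztop',np.percentile(t[:,2],95).round(1),'rect',rect(t[:,:2]))
            T=X[X[:,2]>-20]
            if 'tray' in n: print('   all',rect(T[:,:2]))
    if cam!="wrist":
        cv2.imwrite(f"pics/ortho_{cam}.png",ortho(im,c,330,930,-350,300,10,.9)[:,:,::-1])
E
```

```text
wrist side_plate_mid 0.57 [392.4, 206.0] 2606 ztop 24.8 rect [ 6.88e+02 -5.00e-01  5.41e+01  5.40e+01  4.91e+01]
wrist spool_shaft_mid 0.85 [394.1, 329.3] 788 ztop 15.9 rect [ 694.5 -127.2   84.    15.8   81.5]
wrist knob_large_mid 0.91 [260.2, 42.8] 2363 ztop 25.2 rect [572.7 136.8  42.1  42.3   2.8]
wrist knob_middle_mid 0.91 [257.8, 323.9] 894 ztop 22.8 rect [ 559.9 -117.7   31.9   32.1   50.5]
wrist knob_small_mid 0.61 [119.7, 50.8] 852 ztop 21.1 rect [452.3 133.5  24.5  24.1  50.2]
wrist cork_grip_mid 0.9 [132.9, 209.4] 2260 ztop 25.0 rect [444.7  -0.6  28.4  64.8  87.7]
wrist reel_foot_mid 0.95 [397.1, 49.2] 1010 ztop 23.4 rect [687.1 133.6  34.1  18.   81.3]
wrist tray_three 0.63 [219.1, 449.9] 1570 ztop 10.3 rect [ 504.7 -277.9   87.1  143.9   86.2]
   all [ 515.  -149.1  355.8  143.4   85.5]
side side_plate_mid 0.96 [360.5, 236.3] 356 ztop 25.7 rect [689.2  -2.9  55.6  53.2  45.8]
side spool_shaft_mid 0.63 [404.4, 266.9] 164 ztop 17.0 rect [ 694.2 -128.9   80.3   16.9   78.4]
side knob_large_mid 0.73 [277.8, 224.6] 269 ztop 25.8 rect [573.7 135.1  43.5  40.9  36.8]
side knob_middle_mid 0.87 [348.1, 296.6] 257 ztop 23.7 rect [ 560.6 -119.7   32.3   34.1    1.8]
side cork_grip_mid 0.89 [260.3, 290.4] 487 ztop 25.6 rect [446.   -2.   30.1  64.   89.6]
side reel_foot_mid 0.62 [319.4, 206.4] 90 ztop 24.1 rect [687.8 132.8  35.9  17.7  81.5]
side tray_three 0.66 [402.5, 389.6] 2934 ztop 11.0 rect [ 503.8 -307.9  141.5  145.1   84.4]
   all [ 503.7 -307.9  141.5  145.1   84.4]
side tray_two 0.86 [222.7, 201.0] 642 ztop 11.3 rect [520.8 297.6 166.1  62.7  83.2]
   all [524.8 304.7 181.2  68.9  83.2]
scene tray_three 0.62 [141.7, 301.8] 1282 ztop 9.7 rect [ 503.8 -306.7  140.9  147.7   84.5]
   all [ 498.6 -305.2  143.   158.4   84.4]
scene tray_two 0.6 [430.5, 175.5] 512 ztop 10.3 rect [522.2 298.6 163.4  66.2  82.7]
   all [517.9 299.1 163.4  77.1  82.3]
```

View pics/ortho_scene.png

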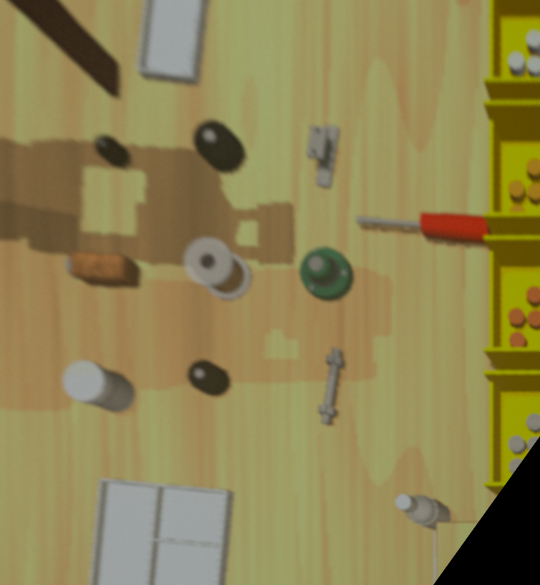

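Run:
```python
from h import *
o=[]
for cam in ["scene","side"]:
    im,d=viewer.get_image(cam); c=viewer.get_calibration(cam)
    o.append(ortho(im,c,460,590,190,400,10,2)[:,:,::-1])
cv2.imwrite("pics/t2.png",np.hstack(o))
```

```text
(no output)
```

View pics/t2.png

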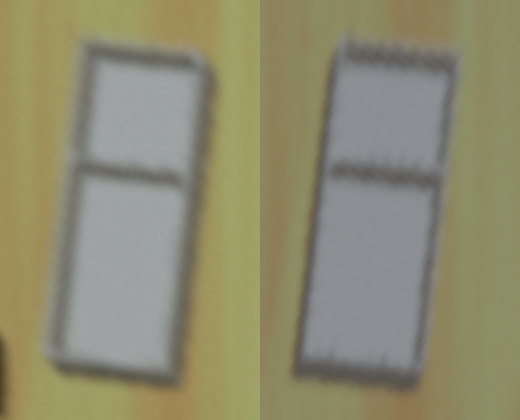

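Tray poses, with long walls aligned to their tray y:
- **tray_three:** about (504, −307.3), yaw −5.6°, long compartment at low x.
- **tray_two:** about (521.5, 298), yaw −7°, square compartment at +y, as both orthos show.

I'll start with the side plate.

```bash
python3 -m inch '[{"tx":1.6,"ty":0.04,"tz":4},{"tx":1.6,"ty":0.04,"tz":4},{"tx":1.6,"ty":0.04,"tz":4},{"tx":1.6,"ty":0.04,"tz":4},{"jaw":1},{"jaw":1}]'
```

```text
$[0]: bad value
```

```bash
python3 -m inch '[{"tx":1.6,"ty":0.04,"tz":4,"ax":0,"ay":0,"az":0,"jaw":1},{"tx":1.6,"ty":0.04,"tz":4,"ax":0,"ay":0,"az":0,"jaw":1},{"tx":1.6,"ty":0.04,"tz":4,"ax":0,"ay":0,"az":0,"jaw":1},{"tx":1.6,"ty":0.04,"tz":4,"ax":0,"ay":0,"az":0,"jaw":1},{"tx":0,"ty":0,"tz":0,"ax":0,"ay":0,"az":0,"jaw":1}]'
```

```text
t: 2.02
ee_pos: [687.1, -1.6, 59.1]
orientation: [-3.141, 0.0, 0.01]
ft_force: [-0.1, -0.6, -0.5]
width: 87.6
```

```bash
cat > m.py <<'E'
import sys
from h import *
n,h=sys.argv[1],float(sys.argv[2])
im,d=viewer.get_image("wrist"); c=viewer.get_calibration("wrist"); P=cloud(d,c); o=get_obs()
print('tcp',o['ee_pos'].round(1),o['width'].round(1) if hasattr(o['width'],'round') else o['width'])
for m in masks_of("wrist",n)[:1]:
    X=P[m['pixels']&(d>0)]
    for f in (.3,.75):
        t=X[(X[:,2]>f*h)&(X[:,2]<h+8)]
        if len(t)>9: print(n,m['score'],len(t),'z95',np.percentile(t[:,2],95).round(1),rect(t[:,:2]))
E
python3 m.py side_plate_mid 24
```

```text
tcp [688.   -1.6  61.4] 87.69601745128153
side_plate_mid 0.55 7700 z95 26.9 [689.4  -1.   54.3  54.5  24.6]
side_plate_mid 0.55 2400 z95 27.4 [689.5  -1.4  28.9  28.8   4.9]
```

```bash
python3 -m inch '[{"tx":0.1,"ty":0,"tz":2.5,"ax":0,"ay":0,"az":0,"jaw":0.7},{"tx":0,"ty":0,"tz":1.7,"ax":0,"ay":0,"az":0,"jaw":0.6},{"tx":0,"ty":0,"tz":0.5,"ax":0,"ay":0,"az":0,"jaw":0.5},{"tx":0,"ty":0,"tz":0,"ax":0,"ay":0,"az":0,"jaw":0.5},{"tx":0,"ty":0,"tz":0,"ax":0,"ay":0,"az":0,"jaw":0.5}]'; python3 -c "
from h import *;print(get_obs()['ee_pos'],get_obs()['width'])"
```

```text
t: 2.75
ee_pos: [690.4, -1.6, 16.2]
orientation: [3.142, -0.0, 0.001]
ft_force: [0.4, 0.1, 0.2]
width: 44.7
[690.414666    -1.59508396  16.18885697] 44.725251912063776
```

```bash
python3 -m inch '[{"tx":0,"ty":0,"tz":0.25,"ax":0,"ay":0,"az":0,"jaw":0.5},{"tx":0,"ty":0,"tz":0,"ax":0,"ay":0,"az":0,"jaw":0},{"tx":0,"ty":0,"tz":0,"ax":0,"ay":0,"az":0,"jaw":0},{"tx":0,"ty":0,"tz":0,"ax":0,"ay":0,"az":0,"jaw":0},{"tx":0,"ty":0,"tz":0,"ax":0,"ay":0,"az":0,"jaw":0}]'
```

```text
t: 3.38
ee_pos: [690.1, -1.6, 13.3]
orientation: [3.142, -0.0, 0.0]
ft_force: [0.0, -0.7, 0.9]
width: 27.2
```

```bash
python3 -m inch '[{"tx":0,"ty":0,"tz":-3,"ax":0,"ay":0,"az":0,"jaw":0},{"tx":0,"ty":0,"tz":-5,"ax":0,"ay":0,"az":0,"jaw":0},{"tx":-1.96,"ty":4.24,"tz":0,"ax":0,"ay":0,"az":0,"jaw":0},{"tx":-1.96,"ty":4.24,"tz":0,"ax":0,"ay":0,"az":0,"jaw":0},{"tx":-1.96,"ty":4.24,"tz":0,"ax":0,"ay":0,"az":0,"jaw":0},{"tx":-1.96,"ty":4.24,"tz":0,"ax":0,"ay":0,"az":0,"jaw":0},{"tx":-1.96,"ty":4.24,"tz":0,"ax":0,"ay":0,"az":0,"jaw":0},{"tx":-1.96,"ty":4.24,"tz":0,"ax":0,"ay":0,"az":0,"jaw":0},{"tx":-1.96,"ty":4.24,"tz":0,"ax":0,"ay":0,"az":0,"jaw":0},{"tx":-1.96,"ty":4.24,"tz":0,"ax":0,"ay":0,"az":0,"jaw":0},{"tx":0,"ty":0,"tz":0,"ax":0,"ay":0,"az":0,"jaw":0},{"tx":0,"ty":0,"tz":0,"ax":0,"ay":0,"az":0,"jaw":0}]'
python3 - <<'E'
from h import *
im,d=viewer.get_image("wrist"); cv2.imwrite("pics/w1.png",im[:,:,::-1]); o=get_obs(); print(o['ee_pos'],o['orientation'])
c=viewer.get_calibration("wrist");P=cloud(d,c)
for m in masks_of("wrist","tray_three")[:1]:
    X=P[m['pixels']&(d>0)]; print(m['score'],rect(X[(X[:,2]>-5)&(X[:,2]<14)][:,:2]))
E
```

```text
t: 4.88
ee_pos: [533.1, -340.5, 93.1]
orientation: [-3.141, 0.001, 0.0]
ft_force: [0.6, -0.0, -0.6]
width: 26.8
[ 533.44093832 -339.96923456   93.0857902 ] [-3.14120906e+00 -7.10105207e-04  2.25120810e-04]
0.64 [ 500.7 -308.8  147.8  150.1   84.6]
```

View pics/w1.png

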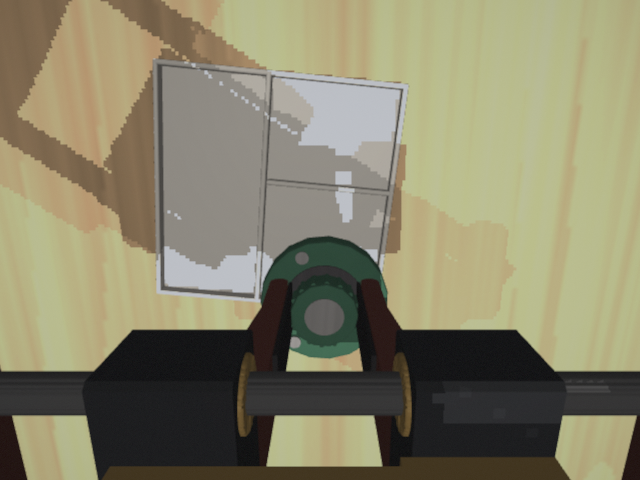

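The plate is held level and sits above the square compartment at lower right; the tray layout is confirmed.

```bash
python3 -m inch '[{"tx":0,"ty":0,"tz":4,"ax":0,"ay":0,"az":0,"jaw":0},{"tx":0,"ty":0,"tz":2.5,"ax":0,"ay":0,"az":0,"jaw":0},{"tx":0,"ty":0,"tz":0.7,"ax":0,"ay":0,"az":0,"jaw":0},{"tx":0,"ty":0,"tz":0.4,"ax":0,"ay":0,"az":0,"jaw":0},{"tx":0,"ty":0,"tz":0,"ax":0,"ay":0,"az":0,"jaw":0},{"tx":0,"ty":0,"tz":0,"ax":0,"ay":0,"az":0,"jaw":0}]'
```

```text
t: 5.72
ee_pos: [533.8, -341.1, 18.2]
orientation: [3.141, 0.0, 0.002]
ft_force: [-0.3, 0.9, 0.2]
width: 27.6
```

```bash
python3 -m inch '[{"tx":0,"ty":0,"tz":0.2,"ax":0,"ay":0,"az":0,"jaw":0},{"tx":0,"ty":0,"tz":0,"ax":0,"ay":0,"az":0,"jaw":0},{"tx":0,"ty":0,"tz":0,"ax":0,"ay":0,"az":0,"jaw":0}]'
```

```text
t: 6.1
ee_pos: [533.7, -341.2, 16.3]
orientation: [3.141, -0.0, 0.002]
ft_force: [-0.5, 0.6, 4.8]
width: 27.1
```

```bash
python3 -m inch '[{"tx":0,"ty":0,"tz":0,"ax":0,"ay":0,"az":0,"jaw":0.55},{"tx":0,"ty":0,"tz":0,"ax":0,"ay":0,"az":0,"jaw":0.55},{"tx":0,"ty":0,"tz":-3,"ax":0,"ay":0,"az":0,"jaw":0.55},{"tx":0,"ty":0,"tz":-4,"ax":0,"ay":0,"az":0,"jaw":0.55},{"tx":3.22,"ty":-4.26,"tz":0,"ax":0,"ay":0,"az":0,"jaw":0.55},{"tx":3.22,"ty":-4.26,"tz":0,"ax":0,"ay":0,"az":0,"jaw":0.55},{"tx":3.22,"ty":-4.26,"tz":0,"ax":0,"ay":0,"az":0,"jaw":0.55},{"tx":3.22,"ty":-4.26,"tz":0,"ax":0,"ay":0,"az":0,"jaw":0.55},{"tx":3.22,"ty":-4.26,"tz":0,"ax":0,"ay":0,"az":0,"jaw":0.55},{"tx":0,"ty":0,"tz":0,"ax":0,"ay":0,"az":9,"jaw":0.55},{"tx":0,"ty":0,"tz":0,"ax":0,"ay":0,"az":0,"jaw":0.55}]'; python3 m.py spool_shaft_mid 16
```

```text
t: 7.48
ee_pos: [694.1, -127.1, 84.8]
orientation: [3.132, -0.243, -0.001]
ft_force: [-0.4, -0.5, 0.1]
width: 48.1
tcp [ 693.8 -127.7   84.8] 48.39383316917993
spool_shaft_mid 0.67 2280 z95 16.0 [ 694.7 -128.3   83.6   15.5   80.9]
spool_shaft_mid 0.67 1127 z95 16.4 [ 694.8 -128.    83.    15.1   81.2]
```

```bash
python3 -m inch '[{"tx":0.07,"ty":0,"tz":4,"ax":0,"ay":0,"az":0,"jaw":0.45},{"tx":0,"ty":0,"tz":3,"ax":0,"ay":0,"az":0,"jaw":0.45},{"tx":0,"ty":0,"tz":1.0,"ax":0,"ay":0,"az":0,"jaw":0.45},{"tx":0,"ty":0,"tz":0,"ax":0,"ay":0,"az":0,"jaw":0.45},{"tx":0,"ty":0,"tz":0,"ax":0,"ay":0,"az":0,"jaw":0.45}]'
```

```text
t: 8.2
ee_pos: [695.8, -128.3, 6.6]
orientation: [3.132, -0.246, 0.003]
ft_force: [-0.7, 0.5, 0.1]
width: 39.2
```

```bash
python3 -m inch '[{"tx":0,"ty":0,"tz":0.3,"ax":0,"ay":0,"az":0,"jaw":0.45},{"tx":0,"ty":0,"tz":0,"ax":0,"ay":0,"az":0,"jaw":0},{"tx":0,"ty":0,"tz":0,"ax":0,"ay":0,"az":0,"jaw":0},{"tx":0,"ty":0,"tz":0,"ax":0,"ay":0,"az":0,"jaw":0},{"tx":0,"ty":0,"tz":0,"ax":0,"ay":0,"az":0,"jaw":0},{"tx":0,"ty":0,"tz":0,"ax":0,"ay":0,"az":0,"jaw":0}]'
```

```text
t: 8.95
ee_pos: [694.9, -127.9, 2.2]
orientation: [-3.132, 0.246, -0.0]
ft_force: [-0.4, 0.2, 0.2]
width: 8.0
```

```bash
python3 -m inch '[{"tx":0,"ty":0,"tz":-3,"ax":0,"ay":0,"az":0,"jaw":0},{"tx":0,"ty":0,"tz":-5,"ax":0,"ay":0,"az":0,"jaw":0},{"tx":-3.32,"ty":3.49,"tz":0,"ax":0,"ay":0,"az":0,"jaw":0},{"tx":-3.32,"ty":3.49,"tz":0,"ax":0,"ay":0,"az":0,"jaw":0},{"tx":-3.32,"ty":3.49,"tz":0,"ax":0,"ay":0,"az":0,"jaw":0},{"tx":-3.32,"ty":3.49,"tz":0,"ax":0,"ay":0,"az":0,"jaw":0},{"tx":-3.32,"ty":3.49,"tz":0,"ax":0,"ay":0,"az":0,"jaw":0},{"tx":-3.32,"ty":3.49,"tz":0,"ax":0,"ay":0,"az":0,"jaw":0},{"tx":0,"ty":0,"tz":0,"ax":0,"ay":0,"az":-3.5,"jaw":0},{"tx":0,"ty":0,"tz":0,"ax":0,"ay":0,"az":0,"jaw":0},{"tx":0,"ty":0,"tz":0,"ax":0,"ay":0,"az":0,"jaw":0}]'; python3 m.py spool_shaft_mid 200
python3 - <<'E'
from h import *
im,d=viewer.get_image("wrist"); cv2.imwrite("pics/w2.png",im[:,:,::-1])
E
```

```text
t: 10.32
ee_pos: [465.8, -303.4, 82.2]
orientation: [3.138, -0.152, 0.0]
ft_force: [0.3, -0.0, -0.5]
width: 8.1
tcp [ 465.8 -303.2   82.2] 8.131289914517637
spool_shaft_mid 0.61 3823 z95 96.0 [ 466.4 -295.    67.4   16.3   86. ]
```

View pics/w2.png

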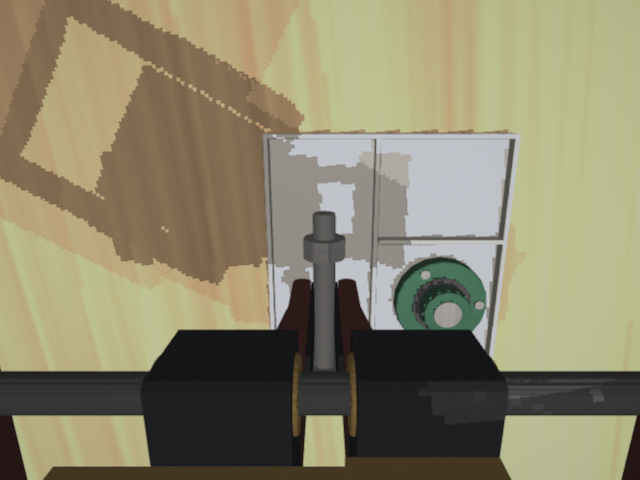

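The shaft is level over the long compartment and the plate lies flat in the square one.

```bash
python3 -m inch '[{"tx":0,"ty":0,"tz":4,"ax":0,"ay":0,"az":0,"jaw":0},{"tx":0,"ty":0,"tz":2.7,"ax":0,"ay":0,"az":0,"jaw":0},{"tx":0,"ty":0,"tz":0.7,"ax":0,"ay":0,"az":0,"jaw":0},{"tx":0,"ty":0,"tz":0.2,"ax":0,"ay":0,"az":0,"jaw":0},{"tx":0,"ty":0,"tz":0,"ax":0,"ay":0,"az":0,"jaw":0},{"tx":0,"ty":0,"tz":0,"ax":0,"ay":0,"az":0,"jaw":0}]'
```

```text
t: 11.22
ee_pos: [466.0, -303.9, 7.1]
orientation: [3.137, -0.151, 0.002]
ft_force: [-0.1, 0.4, -0.6]
width: 8.1
```

```bash
python3 -m inch '[{"tx":0,"ty":0,"tz":0.15,"ax":0,"ay":0,"az":0,"jaw":0},{"tx":0,"ty":0,"tz":0,"ax":0,"ay":0,"az":0,"jaw":0},{"tx":0,"ty":0,"tz":0,"ax":0,"ay":0,"az":0,"jaw":0}]'
```

```text
t: 11.6
ee_pos: [465.8, -303.8, 5.0]
orientation: [3.137, -0.151, 0.001]
ft_force: [0.3, -0.1, 3.1]
width: 8.2
```

```bash
python3 -m inch '[{"tx":0,"ty":0,"tz":0,"ax":0,"ay":0,"az":0,"jaw":0.23},{"tx":0,"ty":0,"tz":0,"ax":0,"ay":0,"az":0,"jaw":0.23},{"tx":0,"ty":0,"tz":-4,"ax":0,"ay":0,"az":0,"jaw":0.23},{"tx":0,"ty":0,"tz":-5,"ax":0,"ay":0,"az":-5.5,"jaw":0.8},{"tx":1.35,"ty":-5.5,"tz":0,"ax":0,"ay":0,"az":0,"jaw":0.8},{"tx":1.35,"ty":-5.5,"tz":0,"ax":0,"ay":0,"az":0,"jaw":0.8},{"tx":1.35,"ty":-5.5,"tz":0,"ax":0,"ay":0,"az":0,"jaw":0.8},{"tx":1.35,"ty":-5.5,"tz":0,"ax":0,"ay":0,"az":0,"jaw":0.8},{"tx":1.35,"ty":-5.5,"tz":0,"ax":0,"ay":0,"az":0,"jaw":0.8},{"tx":1.35,"ty":-5.5,"tz":0,"ax":0,"ay":0,"az":0,"jaw":0.8},{"tx":1.35,"ty":-5.5,"tz":0,"ax":0,"ay":0,"az":0,"jaw":0.8},{"tx":1.35,"ty":-5.5,"tz":0,"ax":0,"ay":0,"az":0,"jaw":0.8}]'; python3 m.py knob_large_mid 24
```

```text
t: 13.1
ee_pos: [573.3, 138.3, 94.5]
orientation: [3.141, 0.0, -0.001]
ft_force: [0.7, -0.4, -0.7]
width: 70.2
tcp [575.5 144.1  95. ] 69.84499241696868
knob_large_mid 0.75 3810 z95 25.2 [575.1 143.4  41.4  42.    3.6]
knob_large_mid 0.75 3584 z95 25.3 [575.3 143.3  41.   41.8   3.8]
```

```bash
python3 m.py knob_large_mid 24
```

```text
tcp [573.4 138.8  94.4] 70.25904126519804
knob_large_mid 0.75 3748 z95 24.4 [571.4 135.3  41.9  41.5  24.6]
knob_large_mid 0.75 3509 z95 24.4 [571.4 135.2  41.8  41.4  26.4]
```

```bash
python3 -m inch '[{"tx":-0.08,"ty":0.15,"tz":4,"ax":0,"ay":0,"az":0,"jaw":0.8},{"tx":0,"ty":0,"tz":3,"ax":0,"ay":0,"az":0,"jaw":0.75},{"tx":0,"ty":0,"tz":1.2,"ax":0,"ay":0,"az":0,"jaw":0.7},{"tx":0,"ty":0,"tz":0,"ax":0,"ay":0,"az":0,"jaw":0.7},{"tx":0,"ty":0,"tz":0,"ax":0,"ay":0,"az":0,"jaw":0.7},{"tx":0,"ty":0,"tz":0,"ax":0,"ay":0,"az":0,"jaw":0.7}]'
```

```text
t: 14.05
ee_pos: [573.4, 135.0, 13.8]
orientation: [-3.141, 0.0, -0.003]
ft_force: [0.6, 0.1, -0.1]
width: 61.8
```

```bash
python3 -m inch '[{"tx":0,"ty":-0.1,"tz":0.35,"ax":0,"ay":0,"az":0,"jaw":0.7},{"tx":0,"ty":0,"tz":0,"ax":0,"ay":0,"az":0,"jaw":0},{"tx":0,"ty":0,"tz":0,"ax":0,"ay":0,"az":0,"jaw":0},{"tx":0,"ty":0,"tz":0,"ax":0,"ay":0,"az":0,"jaw":0},{"tx":0,"ty":0,"tz":0,"ax":0,"ay":0,"az":0,"jaw":0},{"tx":0,"ty":0,"tz":0,"ax":0,"ay":0,"az":0,"jaw":0}]'
```

```text
t: 14.8
ee_pos: [572.6, 136.0, 9.2]
orientation: [-3.142, 0.0, -0.0]
ft_force: [0.9, 0.4, 0.1]
width: 41.4
```

```bash
python3 -m inch '[{"tx":0,"ty":0,"tz":-3,"ax":0,"ay":0,"az":0,"jaw":0},{"tx":0,"ty":0,"tz":-5,"ax":0,"ay":0,"az":0,"jaw":0},{"tx":-0.42,"ty":5.1,"tz":0,"ax":0,"ay":0,"az":0,"jaw":0},{"tx":-0.42,"ty":5.1,"tz":0,"ax":0,"ay":0,"az":0,"jaw":0},{"tx":-0.42,"ty":5.1,"tz":0,"ax":0,"ay":0,"az":0,"jaw":0},{"tx":-0.42,"ty":5.1,"tz":0,"ax":0,"ay":0,"az":0,"jaw":0},{"tx":-0.42,"ty":5.1,"tz":0,"ax":0,"ay":0,"az":0,"jaw":0},{"tx":-0.42,"ty":5.1,"tz":0,"ax":0,"ay":0,"az":0,"jaw":0},{"tx":-0.42,"ty":5.1,"tz":0,"ax":0,"ay":0,"az":0,"jaw":0},{"tx":-0.42,"ty":5.1,"tz":0,"ax":0,"ay":0,"az":0,"jaw":0},{"tx":0,"ty":0,"tz":0,"ax":0,"ay":0,"az":0,"jaw":0},{"tx":0,"ty":0,"tz":0,"ax":0,"ay":0,"az":0,"jaw":0}]'
python3 - <<'E'
from h import *
im,d=viewer.get_image("wrist"); cv2.imwrite("pics/w3.png",im[:,:,::-1]);print(get_obs()['ee_pos'])
E
```

```text
t: 16.3
ee_pos: [538.5, -271.6, 88.9]
orientation: [-3.141, 0.001, 0.001]
ft_force: [-0.7, 0.1, -0.4]
width: 41.3
[ 538.65573332 -270.97346693   88.92969711]
```

View pics/w3.png

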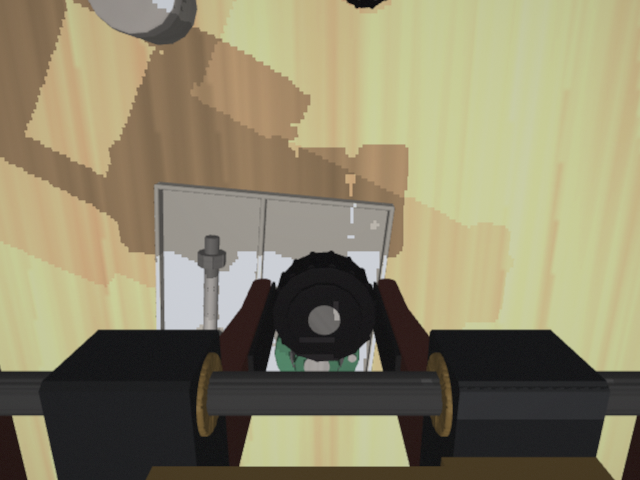

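The knob is held level over the smallest compartment, and the shaft lies along the long one at (210,280).

```bash
python3 -m inch '[{"tx":0,"ty":0,"tz":4,"ax":0,"ay":0,"az":0,"jaw":0},{"tx":0,"ty":0,"tz":2.7,"ax":0,"ay":0,"az":0,"jaw":0},{"tx":0,"ty":0,"tz":0.7,"ax":0,"ay":0,"az":0,"jaw":0},{"tx":0,"ty":0,"tz":0.2,"ax":0,"ay":0,"az":0,"jaw":0},{"tx":0,"ty":0,"tz":0,"ax":0,"ay":0,"az":0,"jaw":0},{"tx":0,"ty":0,"tz":0,"ax":0,"ay":0,"az":0,"jaw":0}]'
```

```text
t: 17.1
ee_pos: [539.6, -272.3, 14.2]
orientation: [3.141, 0.0, 0.002]
ft_force: [-0.3, 0.6, -0.4]
width: 41.8
```

```bash
python3 -m inch '[{"tx":0,"ty":0,"tz":0.15,"ax":0,"ay":0,"az":0,"jaw":0},{"tx":0,"ty":0,"tz":0,"ax":0,"ay":0,"az":0,"jaw":0},{"tx":0,"ty":0,"tz":0,"ax":0,"ay":0,"az":0,"jaw":0}]'
```

```text
t: 17.48
ee_pos: [539.4, -272.3, 12.2]
orientation: [3.141, -0.0, 0.001]
ft_force: [-0.6, -0.1, 4.0]
width: 41.2
```

```bash
python3 -m inch '[{"tx":0,"ty":0,"tz":0,"ax":0,"ay":0,"az":0,"jaw":0.58},{"tx":0,"ty":0,"tz":0,"ax":0,"ay":0,"az":0,"jaw":0.58},{"tx":0,"ty":0,"tz":-3,"ax":0,"ay":0,"az":0,"jaw":0.58},{"tx":0,"ty":0,"tz":-5,"ax":0,"ay":0,"az":0,"jaw":0.58},{"tx":-1.09,"ty":-5.07,"tz":0,"ax":0,"ay":0,"az":0,"jaw":0.58},{"tx":-1.09,"ty":-5.07,"tz":0,"ax":0,"ay":0,"az":0,"jaw":0.58},{"tx":-1.09,"ty":-5.07,"tz":0,"ax":0,"ay":0,"az":0,"jaw":0.58},{"tx":-1.09,"ty":-5.07,"tz":0,"ax":0,"ay":0,"az":0,"jaw":0.58},{"tx":-1.09,"ty":-5.07,"tz":0,"ax":0,"ay":0,"az":0,"jaw":0.58},{"tx":-1.09,"ty":-5.07,"tz":0,"ax":0,"ay":0,"az":0,"jaw":0.58},{"tx":-1.09,"ty":-5.07,"tz":0,"ax":0,"ay":0,"az":0,"jaw":0.58},{"tx":-1.09,"ty":-5.07,"tz":0,"ax":0,"ay":0,"az":0,"jaw":0.58}]';python3 -m inch '[{"tx":0,"ty":0,"tz":0,"ax":0,"ay":0,"az":0,"jaw":0.58},{"tx":0,"ty":0,"tz":0,"ax":0,"ay":0,"az":0,"jaw":0.58}]'; python3 m.py knob_small_mid 20
```

```text
t: 18.98
ee_pos: [451.2, 135.1, 91.6]
orientation: [3.142, -0.0, -0.0]
ft_force: [0.7, 1.1, 0.4]
width: 51.1
t: 19.23
ee_pos: [451.6, 133.5, 91.6]
orientation: [3.141, 0.002, -0.0]
ft_force: [0.0, 0.5, -0.6]
width: 50.8
tcp [451.8 133.   91.6] 51.09166724826732
knob_small_mid 0.58 1334 z95 20.7 [451.5 133.   25.4  24.4  86.3]
knob_small_mid 0.58 1168 z95 20.8 [452.5 133.   24.2  24.4  68.5]
```

Aligned. Now to TCP z of about 8.

```bash
python3 -m inch '[{"tx":0.03,"ty":0,"tz":4,"ax":0,"ay":0,"az":0,"jaw":0.55},{"tx":0,"ty":0,"tz":3,"ax":0,"ay":0,"az":0,"jaw":0.5},{"tx":0,"ty":0,"tz":1.35,"ax":0,"ay":0,"az":0,"jaw":0.5},{"tx":0,"ty":0,"tz":0,"ax":0,"ay":0,"az":0,"jaw":0.5},{"tx":0,"ty":0,"tz":0,"ax":0,"ay":0,"az":0,"jaw":0},{"tx":0,"ty":0,"tz":0,"ax":0,"ay":0,"az":0,"jaw":0},{"tx":0,"ty":0,"tz":0,"ax":0,"ay":0,"az":0,"jaw":0},{"tx":0,"ty":0,"tz":0,"ax":0,"ay":0,"az":0,"jaw":0},{"tx":0,"ty":0,"tz":0,"ax":0,"ay":0,"az":0,"jaw":0}]'
```

```text
t: 20.45
ee_pos: [452.8, 133.7, 9.0]
orientation: [-3.141, -0.0, -0.002]
ft_force: [-0.3, -0.6, 7.1]
width: 22.8
```

```bash
python3 -m inch '[{"tx":0,"ty":0,"tz":-2,"ax":0,"ay":0,"az":0,"jaw":0},{"tx":0,"ty":0,"tz":-5,"ax":0,"ay":0,"az":0,"jaw":0},{"tx":1.5,"ty":-4.27,"tz":0,"ax":0,"ay":0,"az":0,"jaw":0},{"tx":1.5,"ty":-4.27,"tz":0,"ax":0,"ay":0,"az":0,"jaw":0},{"tx":1.5,"ty":-4.27,"tz":0,"ax":0,"ay":0,"az":0,"jaw":0},{"tx":1.5,"ty":-4.27,"tz":0,"ax":0,"ay":0,"az":0,"jaw":0},{"tx":1.5,"ty":-4.27,"tz":0,"ax":0,"ay":0,"az":0,"jaw":0},{"tx":0,"ty":0,"tz":0,"ax":0,"ay":0,"az":0,"jaw":0},{"tx":0,"ty":0,"tz":0,"ax":0,"ay":0,"az":0,"jaw":0},{"tx":0,"ty":0,"tz":0,"ax":0,"ay":0,"az":0,"jaw":0}]'
python3 - <<'E'
from h import *
im,d=viewer.get_image("wrist"); cv2.imwrite("pics/w4.png",im[:,:,::-1]);print(get_obs()['ee_pos'])
E
```

```text
t: 21.7
ee_pos: [526.4, 345.8, 78.0]
orientation: [3.141, -0.001, -0.002]
ft_force: [0.5, 0.0, -0.3]
width: 23.0
[526.63878587 345.83899576  78.13685245]
```

View pics/w4.png

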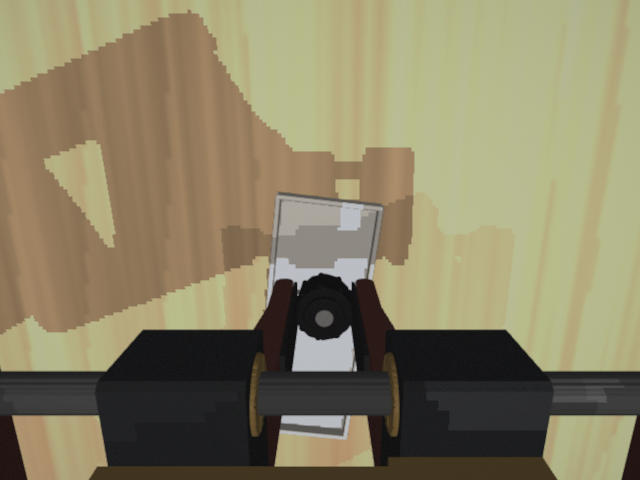

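The small knob is level; the square compartment (top edge at rows 195–265) is beneath it. Lowering.

```bash
python3 -m inch '[{"tx":0,"ty":0,"tz":4,"ax":0,"ay":0,"az":0,"jaw":0},{"tx":0,"ty":0,"tz":2,"ax":0,"ay":0,"az":0,"jaw":0},{"tx":0,"ty":0,"tz":0.4,"ax":0,"ay":0,"az":0,"jaw":0},{"tx":0,"ty":0,"tz":0.1,"ax":0,"ay":0,"az":0,"jaw":0},{"tx":0,"ty":0,"tz":0,"ax":0,"ay":0,"az":0,"jaw":0},{"tx":0,"ty":0,"tz":0,"ax":0,"ay":0,"az":0,"jaw":0}]'
```

```text
t: 22.5
ee_pos: [527.6, 347.4, 14.1]
orientation: [-3.141, -0.0, -0.002]
ft_force: [0.3, 1.1, 0.9]
width: 22.7
```

```bash
python3 -m inch '[{"tx":0,"ty":0,"tz":0.15,"ax":0,"ay":0,"az":0,"jaw":0},{"tx":0,"ty":0,"tz":0,"ax":0,"ay":0,"az":0,"jaw":0},{"tx":0,"ty":0,"tz":0,"ax":0,"ay":0,"az":0,"jaw":0}]'
```

```text
t: 22.88
ee_pos: [527.4, 347.3, 12.0]
orientation: [-3.141, -0.0, -0.001]
ft_force: [-0.4, -0.1, 3.4]
width: 22.7
```

```bash
python3 -m inch '[{"tx":0,"ty":0,"tz":0,"ax":0,"ay":0,"az":0,"jaw":0.36},{"tx":0,"ty":0,"tz":0,"ax":0,"ay":0,"az":0,"jaw":0.36},{"tx":0,"ty":0,"tz":-3,"ax":0,"ay":0,"az":0,"jaw":0.36},{"tx":0,"ty":0,"tz":-5,"ax":0,"ay":0,"az":0,"jaw":0.6},{"tx":-1.18,"ty":4.98,"tz":0,"ax":0,"ay":0,"az":0,"jaw":0.65},{"tx":-1.18,"ty":4.98,"tz":0,"ax":0,"ay":0,"az":0,"jaw":0.65},{"tx":-1.18,"ty":4.98,"tz":0,"ax":0,"ay":0,"az":0,"jaw":0.65},{"tx":-1.18,"ty":4.98,"tz":0,"ax":0,"ay":0,"az":0,"jaw":0.65},{"tx":-1.18,"ty":4.98,"tz":0,"ax":0,"ay":0,"az":0,"jaw":0.65},{"tx":-1.18,"ty":4.98,"tz":0,"ax":0,"ay":0,"az":0,"jaw":0.65},{"tx":-1.18,"ty":4.98,"tz":0,"ax":0,"ay":0,"az":0,"jaw":0.65}]';python3 -m inch '[{"tx":0,"ty":0,"tz":0,"ax":0,"ay":0,"az":10.2,"jaw":0.65},{"tx":0,"ty":0,"tz":0,"ax":0,"ay":0,"az":10.2,"jaw":0.65},{"tx":0,"ty":0,"tz":0,"ax":0,"ay":0,"az":10.2,"jaw":0.65},{"tx":0,"ty":0,"tz":0,"ax":0,"ay":0,"az":10.2,"jaw":0.65},{"tx":0,"ty":0,"tz":0,"ax":0,"ay":0,"az":10.2,"jaw":0.65},{"tx":0,"ty":0,"tz":0,"ax":0,"ay":0,"az":10.2,"jaw":0.65},{"tx":0,"ty":0,"tz":0,"ax":0,"ay":0,"az":10.2,"jaw":0.65},{"tx":0,"ty":0,"tz":0,"ax":0,"ay":0,"az":10.2,"jaw":0.65},{"tx":0,"ty":0,"tz":0,"ax":0,"ay":0,"az":10.2,"jaw":0.65},{"tx":0,"ty":0,"tz":0,"ax":0,"ay":0,"az":0,"jaw":0.65},{"tx":0,"ty":0,"tz":0,"ax":0,"ay":0,"az":0,"jaw":0.65}]'; python3 m.py cork_grip_mid 24
```

```text
t: 24.25
ee_pos: [443.9, -3.0, 91.7]
orientation: [3.142, 0.0, 0.0]
ft_force: [1.1, -0.5, -0.1]
width: 57.1
t: 25.62
ee_pos: [444.4, -1.6, 91.6]
orientation: [2.19, -2.252, -0.0]
ft_force: [0.1, -0.7, -0.1]
width: 56.9
tcp [444.4  -1.6  91.6] 57.069163793671045
cork_grip_mid 0.65 4604 z95 24.9 [445.4  -1.1  27.5  64.2  88.2]
cork_grip_mid 0.65 4451 z95 24.9 [445.3  -0.9  27.4  64.2  87.7]
```

```bash
python3 -m inch '[{"tx":-0.05,"ty":-0.1,"tz":4,"ax":0,"ay":0,"az":0,"jaw":0.6},{"tx":0,"ty":0,"tz":3,"ax":0,"ay":0,"az":0,"jaw":0.6},{"tx":0,"ty":0,"tz":1.25,"ax":0,"ay":0,"az":0,"jaw":0.6},{"tx":0,"ty":0,"tz":0,"ax":0,"ay":0,"az":0,"jaw":0.6},{"tx":0,"ty":0,"tz":0,"ax":0,"ay":0,"az":0,"jaw":0},{"tx":0,"ty":0,"tz":0,"ax":0,"ay":0,"az":0,"jaw":0},{"tx":0,"ty":0,"tz":0,"ax":0,"ay":0,"az":0,"jaw":0},{"tx":0,"ty":0,"tz":0,"ax":0,"ay":0,"az":0,"jaw":0},{"tx":0,"ty":0,"tz":0,"ax":0,"ay":0,"az":0,"jaw":0}]'
```

```text
t: 26.85
ee_pos: [446.0, -1.1, 9.9]
orientation: [-2.186, 2.255, -0.001]
ft_force: [0.2, -0.6, 7.5]
width: 27.8
```

```bash
python3 -m inch '[{"tx":0,"ty":0,"tz":-2,"ax":0,"ay":0,"az":0,"jaw":0},{"tx":0,"ty":0,"tz":-5,"ax":0,"ay":0,"az":0,"jaw":0},{"tx":0,"ty":0,"tz":0,"ax":0,"ay":0,"az":-9.4,"jaw":0},{"tx":0,"ty":0,"tz":0,"ax":0,"ay":0,"az":-9.4,"jaw":0},{"tx":0,"ty":0,"tz":0,"ax":0,"ay":0,"az":-9.4,"jaw":0},{"tx":0,"ty":0,"tz":0,"ax":0,"ay":0,"az":-9.4,"jaw":0},{"tx":0,"ty":0,"tz":0,"ax":0,"ay":0,"az":-9.4,"jaw":0},{"tx":0,"ty":0,"tz":0,"ax":0,"ay":0,"az":-9.4,"jaw":0},{"tx":0,"ty":0,"tz":0,"ax":0,"ay":0,"az":-9.4,"jaw":0},{"tx":0,"ty":0,"tz":0,"ax":0,"ay":0,"az":-9.4,"jaw":0},{"tx":0,"ty":0,"tz":0,"ax":0,"ay":0,"az":-9.4,"jaw":0}]';python3 -m inch '[{"tx":0.65,"ty":-4.6,"tz":0,"ax":0,"ay":0,"az":0,"jaw":0},{"tx":0.65,"ty":-4.6,"tz":0,"ax":0,"ay":0,"az":0,"jaw":0},{"tx":0.65,"ty":-4.6,"tz":0,"ax":0,"ay":0,"az":0,"jaw":0},{"tx":0.65,"ty":-4.6,"tz":0,"ax":0,"ay":0,"az":0,"jaw":0},{"tx":0.65,"ty":-4.6,"tz":0,"ax":0,"ay":0,"az":0,"jaw":0},{"tx":0.65,"ty":-4.6,"tz":0,"ax":0,"ay":0,"az":0,"jaw":0},{"tx":0,"ty":0,"tz":0,"ax":0,"ay":0,"az":0,"jaw":0},{"tx":0,"ty":0,"tz":0,"ax":0,"ay":0,"az":0,"jaw":0}]'
python3 - <<'E'
from h import *
im,d=viewer.get_image("wrist"); cv2.imwrite("pics/w5.png",im[:,:,::-1]);print(get_obs()['ee_pos'])
E
```

```text
t: 28.22
ee_pos: [445.4, -1.1, 79.4]
orientation: [-3.136, 0.189, -0.0]
ft_force: [0.0, -0.1, 0.2]
width: 27.6
t: 29.22
ee_pos: [518.0, 267.3, 78.9]
orientation: [3.135, -0.196, -0.002]
ft_force: [-0.5, -0.2, -1.3]
width: 27.5
[517.96291674 266.82842818  78.92436066]
```

View pics/w5.png

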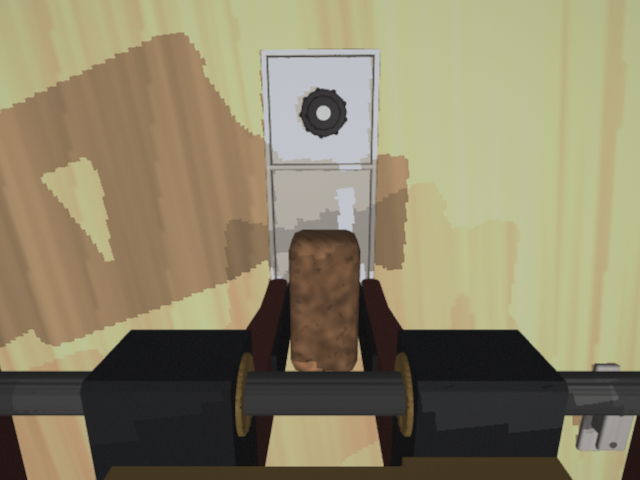

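The small knob is centred in the square compartment (323,112). The cork is aligned over the longer one, so I lower it.

```bash
python3 -m inch '[{"tx":0,"ty":0,"tz":4,"ax":0,"ay":0,"az":0,"jaw":0},{"tx":0,"ty":0,"tz":2,"ax":0,"ay":0,"az":0,"jaw":0},{"tx":0,"ty":0,"tz":0.4,"ax":0,"ay":0,"az":0,"jaw":0},{"tx":0,"ty":0,"tz":0.1,"ax":0,"ay":0,"az":0,"jaw":0},{"tx":0,"ty":0,"tz":0,"ax":0,"ay":0,"az":0,"jaw":0},{"tx":0,"ty":0,"tz":0,"ax":0,"ay":0,"az":0,"jaw":0}]'
```

```text
t: 30.02
ee_pos: [519.3, 268.1, 15.0]
orientation: [-3.135, 0.197, -0.002]
ft_force: [-0.3, 0.3, 0.1]
width: 27.6
```

```bash
python3 -m inch '[{"tx":0,"ty":0,"tz":0.15,"ax":0,"ay":0,"az":0,"jaw":0},{"tx":0,"ty":0,"tz":0,"ax":0,"ay":0,"az":0,"jaw":0},{"tx":0,"ty":0,"tz":0,"ax":0,"ay":0,"az":0,"jaw":0}]'
```

```text
t: 30.4
ee_pos: [519.0, 268.0, 12.9]
orientation: [-3.135, 0.197, -0.001]
ft_force: [-0.2, 0.4, 2.0]
width: 28.1
```

```bash
python3 -m inch '[{"tx":0,"ty":0,"tz":0,"ax":0,"ay":0,"az":0,"jaw":0.42},{"tx":0,"ty":0,"tz":0,"ax":0,"ay":0,"az":0,"jaw":0.42},{"tx":0,"ty":0,"tz":-3,"ax":0,"ay":0,"az":0,"jaw":0.42},{"tx":0,"ty":0,"tz":-5,"ax":0,"ay":0,"az":0,"jaw":0.6},{"tx":0,"ty":4,"tz":-5,"ax":0,"ay":0,"az":0,"jaw":0.6},{"tx":0,"ty":5,"tz":-5,"ax":0,"ay":0,"az":0,"jaw":0.6},{"tx":0,"ty":5,"tz":-3,"ax":0,"ay":0,"az":0,"jaw":0.6},{"tx":0,"ty":5,"tz":0,"ax":0,"ay":0,"az":0,"jaw":0.6},{"tx":0,"ty":4,"tz":0,"ax":0,"ay":0,"az":0,"jaw":0.6},{"tx":0,"ty":0,"tz":0,"ax":0,"ay":0,"az":0,"jaw":0.6},{"tx":0,"ty":0,"tz":0,"ax":0,"ay":0,"az":0,"jaw":0.6}]'
python3 - <<'E'
from h import *
def loc(p,cx,cy,yaw):
    a=np.radians(yaw); d=np.array(p)-[cx,cy]; return np.round([d[0]*np.cos(a)+d[1]*np.sin(a),-d[0]*np.sin(a)+d[1]*np.cos(a)],1)
H=dict(side_plate_mid=24,spool_shaft_mid=16,knob_large_mid=24,cork_grip_mid=24,knob_small_mid=20,knob_middle_mid=22,reel_foot_mid=22)
for cam in ["side","scene","wrist"]:
    im,d=viewer.get_image(cam); c=viewer.get_calibration(cam); P=cloud(d,c); cv2.imwrite(f"pics/{cam}_end.png",im[:,:,::-1])
    for n,h in H.items():
        b=0 if ('middle' in n or 'foot' in n) else 3
        for m in masks_of(cam,n)[:1]:
            X=P[m['pixels']&(d>0)]; t=X[(X[:,2]>b+.4*h)&(X[:,2]<h+12)]
            if len(t)<10: print(cam,n,'few');continue
            r=rect(t[:,:2]); T=(521.5,298,-7) if n in('cork_grip_mid','knob_small_mid') else (504,-307.3,-5.6)
            print(cam,n,round(m['score'],2),'ztop',np.percentile(t[:,2],95).round(1),r,'tray' if b else '',loc(r[:2],*T) if b else '')
E
```

```text
t: 31.78
ee_pos: [490.9, 46.8, 215.7]
orientation: [-3.135, 0.198, -0.0]
ft_force: [-0.0, 0.9, -0.2]
width: 53.1
side side_plate_mid 0.95 ztop 28.4 [ 533.9 -341.7   54.5   54.2    9.6] tray [ 33.1 -31.3]
side spool_shaft_mid 0.65 ztop 19.6 [ 466.8 -305.    80.9   16.    84.1] tray [-37.2  -1.3]
side knob_large_mid 0.81 ztop 28.6 [ 539.1 -272.1   42.6   41.4   50.4] tray [31.5 38.5]
side cork_grip_mid 0.82 ztop 29.2 [518.6 265.1  66.4  27.   83.2] tray [  1.1 -33. ]
side knob_small_mid 0.62 ztop 24.8 [526.8 342.   25.5  24.5  79. ] tray [-0.1 44.3]
side knob_middle_mid 0.77 ztop 23.3 [ 560.9 -119.9   32.8   33.    50.9]  
side reel_foot_mid 0.53 ztop 24.4 [688.3 133.3  33.7  18.1  82.6]  
scene side_plate_mid 0.78 ztop 26.8 [ 535.7 -340.8   53.8   50.2   34.2] tray [ 34.8 -30.2]
scene spool_shaft_mid 0.7 ztop 17.5 [ 470.5 -304.    81.1   14.8   87.6] tray [-33.7   0. ]
scene knob_large_mid 0.71 ztop 26.9 [ 542.2 -271.    43.4   41.3   19.6] tray [34.5 39.9]
scene cork_grip_mid 0.67 ztop 27.4 [523.  266.7  65.1  26.4  80.7] tray [  5.3 -30.9]
scene knob_small_mid 0.65 ztop 27.4 [522.2 267.5  66.5  27.6  79.2] tray [  4.4 -30.2]
scene knob_middle_mid 0.75 ztop 22.0 [ 563.2 -120.    32.6   32.6   32.3]  
scene reel_foot_mid 0.95 ztop 22.8 [689.7 133.5  36.6  18.8  80.4]  
wrist knob_large_mid few
wrist reel_foot_mid 0.81 ztop 23.1 [686.7 133.9  34.1  18.6  81.4]
```

View pics/side_end.png

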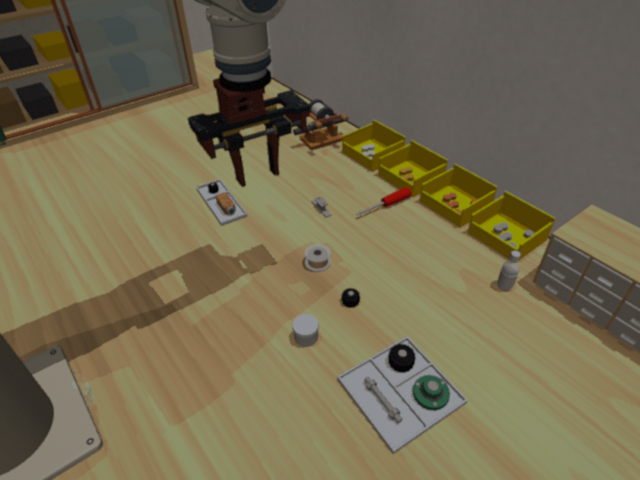

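View pics/wrist_end.png

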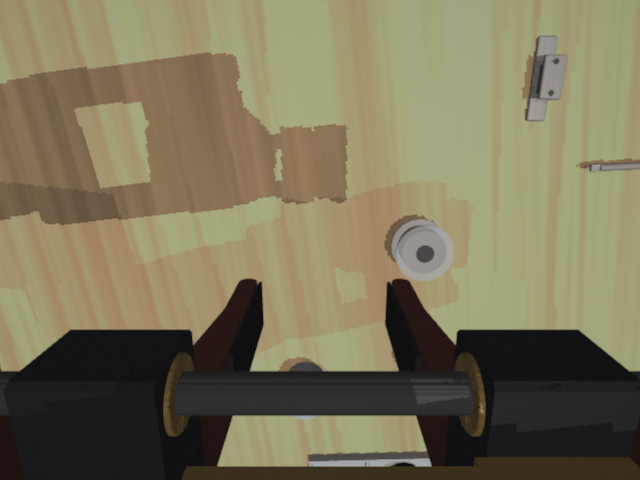

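All five parts are in their compartments: three in the tray at (402,390), cork and small knob in the tray at (222,200). The gripper is clear, so I'm handing in.

```bash
python3 -c "
from workcell import ctrl; print(ctrl.close_job())"
```

```text
the job is handed in; nothing more can be done
None
```

I made up both kits and handed the job in at about 32 s; it reports no verdict. I lowered each part until the wrist felt 2–5 N of floor contact before opening the fingers.

In the last side-camera check, the plate, shaft and large knob lay within 2 mm of their compartment centres. The cork was about 3.7 mm off and the small knob about 5 mm off, well inside tolerance. Top heights fitted parts lying flat on the 3 mm floors, given that this camera reads about 1–2 mm high. The middle knob and reel foot read within about 1 mm of their first side-camera positions (within 3 mm across the cameras).

**Checks that disagreed:**
- The scene camera read positions up to about 5 mm different from the side camera.
- The scene camera's network mistook the cork for the small knob.
- The final wrist picture no longer covered the trays. Its only large-knob report had too few points to use, and it confirmed only the reel foot.

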